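Set the tab jig's gap with its knurled wheel

ROBOT

A 6-joint arm with a two-finger parallel gripper is mounted at the origin on the work surface. World frame = base frame: x ahead of the robot, y to its left, z up, the work surface at z = 0. Lengths are in m, angles in rad, forces in N, time in s.
With the tool pointing down it reaches from about 0.3 to 0.875 m from the base axis. Payload 6.4 kg.
Tool frame: the origin (TCP) lies between the finger pads; the fingertips stand 14 mm ahead of it and the grasp point (between the pads) lies 5 mm behind it; z points along the fingers, y is the line along which they close (so a half turn about z gives the same grasp; the last joint's range is limited). The gripper opens to 88 mm and grips with 3 to 60 N. Pads are 18 mm wide; open, the fingers measure 123 mm over their backs; the gripper's body (75 mm by 187 mm) begins 45 mm behind the grasp point.
Start: joints at [0.897, 0.181, 1.607, -0, 1.354, -0.206], TCP at [0.259, 0.513, 0.253] pointing down, gripper open.
Joint ranges: [-2.99, 2.99], [-0.89, 2.07], [0.3, 2.58], [-1.14, 4.28], [0, 2.63], [-3.12, 3.12]. Speed limits (rad/s): [2.57, 2.57, 3.01, 3.14, 3.14, 3.14].

INTERFACE

Orientations are given as a unit quaternion [x, y, z, w].
In Python, from workcell import status, read_camera, camera_info, order gives the robot as it stands. The module is installed in compiled form; this text tells all that it offers.
- The arm moves only by the tool play_rows, never from a script. Its argument "targets" is a list of rows, each a list of 4 numbers: the shift along the tool's x, y, z normalised to -1 to 1, where 1 is 0.03 m, then the turn about the tool's z normalised to -1 to 1, where 1 is 4 degrees. A call has 1 to 8 rows; each row shifts and turns the commanded pose from where the row before left it, along the tool's axes as they then stand; what a row does not reach is not made up. A row lasts 1/12 s, in which the tool goes at most 41.7 mm and 7.16 degrees, less where a joint would pass 70% of its speed; a pose out of reach is approached as far as the arm can. A call with a number of a shift or a turn outside -1 to 1 is refused whole. A call with a gripper value outside its range is refused whole. "hand" is the gripper's target within -1 to 1 (fully open at 1, half-way at 0, shut at -1), set as the call begins (left out, the last holds). The fingers move at their own pace and stop on an object; "force" is the grip in N (left out, the last holds). Time passes only in rows, so rows that do not move let the fingers close. It gives the time, the measured TCP pose, the force, the opening and the grip force at its end, in the units of the state.
- status.read_state(): the state, without advancing time (a new reading comes with each control period).
- read_camera(name): name is "scene" or "top" or "wrist"; returns (picture, depth): 420x560x3 uint8, red, green, blue; 420x560 float32, m along the optical axis (not along the pixel's ray), 0 where there is no reading.
- camera_info(name): a dict with "fx", "fy", "cx", "cy" (pixels), "origin" and "rotation" of the camera in the world. Camera axes: x right, y down, z forward; pixel columns grow to the right and rows downward; lengths in m; the calibration is good to about 2 mm. A picture is of the moment at which its call begins: read the wrist's pose just before it. camera_info takes no time and is no camera call; for the wrist camera it gives the pose at the moment of the call.
- order.hand_in(): hands the job in; it is judged then, once.
The state is a dict: "t": time; "joint_positions": joint angles; "joint_velocities": joint speeds; "effort": joint torques, N m; "ee_pos": TCP position; "ee_rot": TCP orientation; "force": force on the tool from outside, world axes, zero at the start; "ft_torque": the same for the moment, N m; "width": finger opening in m; "finger_force": force on a finger pad.
Only numpy, scipy, OpenCV 4.12 (cv2) and the standard library are available. Lean on these libraries where they do the work, as an engineer would, in place of code of your own. Each camera call takes 0.05 s, during which the arm holds its last target. There are 200 camera calls.

TASK

Close the gap of the welding jig on the bench to the gauge mark: with a fingertip on top of the knurled wheel, roll it towards the fixed blue jaw, stroke after stroke, until the yellow pointer on the orange jaw lines up with the white line on the red marker clip, then take the finger away. Move the orange jaw only by the wheel, never by touching it, press the wheel lightly, and leave the tube, the can and the magnet standing where they are.

Things in the scene. Friction and masses are not known exactly. Their poses are not given: they have to be found in the camera images.
- jig: grey base plate fixed to the bench, 220 (x) by 300 (y) by 12 mm; origin at the centre of its underside, on the bench, z up. In its frame (mm): fixed blue jaw at x 20-70, y 83-112, 70 high; orange jaw slides along y at x 45; two blue wheel cheeks centred at x -96 and -44, y -60, 64 long in y, 8 thick, 78 high; aluminium scale bar along y at x 88, 22 high
- wheel: knurled steel wheel, 80 mm diameter, 36 mm wide, grippy, between the cheeks; origin at its centre on the axle, which lies along the jig's x, at x -70, y -60, z 60 mm in the jig's frame. It turns, so take directions from the jig. Rolling its top to the jig's +y moves the orange jaw to +y, 6 mm per radian (6 mm per 40 mm of rim); rolling back opens it. It stays where left
- wheel_top (a point): highest point of the wheel's rim, midway in its width, 100 mm above the bench, 22 mm above the cheeks. The wheel sits on a sprung rocker hinged on the jaw's guide bar: pressed, it sinks up to 7 mm, from about 3 N at first touch to 9 N at the bottom; 3 to 5 mm of press rolls it well. The jaw tips 4 degrees at most with it and comes back
- jaw: orange sliding jaw, 50 (x) by 30 (y) mm, steel face on its +y side, top 64 mm above the bench; origin at the centre of its underside, 12 mm above the bench, axes as the jig's. Driven by the wheel; in the jig's frame it starts at y -9 to +6 and can go from y -20 to +60 mm
- pointer (a point): end of the yellow pointer bar (6 mm wide) on the orange jaw, beside the scale bar, 37.5 mm above the bench; 40 mm to +x of the jaw's origin, at the same y
- mark: red marker clip fixed on the scale bar, 10 (x) by 12 (y) by 12 mm high, white line 3 mm wide across the middle of its top along x; origin at the centre of its underside, 22 mm above the bench, axes as the jig's. It stands 8 to 35 mm to +y of the pointer's start; lined up means the pointer's y equals the clip's in the jig's frame
- tube: bystander: loose steel tube offcut standing on end, 48 mm diameter, 65 mm high, origin at the centre of its foot, z up
- can: bystander: loose spray can with orange label, 52 mm diameter, 105 mm high, origin at the centre of its foot, z up
- magnet: bystander: loose red stepped welding magnet, 60 by 40 mm, 46 mm high, origin at the centre of its foot, z up

How it is judged:
On the way:
1. a fingertip presses on the wheel while the orange jaw is being moved (contact force between the fingers and wheel above 0.5 N and distance of jaw from where it was at the start of the episode above 0.003 m), for 0.05 s.
At the end, for the whole second after the job is handed in: The pointer is within 2.5 mm of the white line on the marker clip (along the slide), the jaw is at rest, and tube, can and magnet stand upright within 15 mm of where they were (y of pointer in the frame of mark between -0.0025 and 0.0025 m and linear speed of jaw below 0.003 m/s and distance of each of tube, can, magnet from where it was at the start of the episode below 0.015 m and angle between each of tube, can, magnet's own z axis and vertical below 0.15 rad); the robot touches nothing.
It fails at once if the orange jaw is touched by the robot (contact force between any of the fingers, the arm and jaw above 0.5 N).
It fails at once if the wheel is pressed harder than 40 N (contact force between any of the fingers, the arm and wheel above 40 N).
It fails at once if a bystander is moved more than 15 mm, lifted or tipped (not (distance of each of tube, can, magnet from where it was at the start of the episode below 0.015 m and angle between each of tube, can, magnet's own z axis and vertical below 0.15 rad)).
It also fails if it takes over 64 s, if anything falls off the work surface, if the arm or the gripper's body presses on something with over 40 N, if the wrist force passes 120 N, or if a joint passes its speed limit or range.

## Working session

There is one attempt and no reset: what is moved stays moved. The work goes in short steps, Python scripts to look and compute and a tool call to move; the robot and the scene stay as the last step left them, time stands still between calls to the robot, and variables do not carry over. Pictures are saved under pics/ and viewed, at most 10 in all, crops included, and the job is handed in when it is done.

Besides the shell and the picture viewer there is one more tool, called after "Call:" as a command line: name --pt "numbers of a row" for each row, then --argument value for the rest. play_rows: Moves the arm, as the interface text tells. Its arguments: {"type":"object","properties":{"targets":{"type":"array","items":{"type":"array","items":{"type":"number","minimum":-1,"maximum":1}}},"hand":{"type":"number"},"force":{"type":"number"}},"required":["targets"]}

```bash
mkdir -p pics
cat > h.py <<'E'
import numpy as np, cv2
from workcell import status, read_camera, camera_info, order
def snap(n,f):
    p,d=read_camera(n); cv2.imwrite(f'pics/{f}.png',p[...,::-1]); np.savez(f'pics/{f}.npz',p=p,d=d,**{k:np.array(v) for k,v in camera_info(n).items()}); return p,d
def world(f,u,v,z=None):
    c=np.load(f'pics/{f}.npz'); r=c['rotation']@np.array([(u-c['cx'])/c['fx'],(v-c['cy'])/c['fy'],1.])
    o=c['origin']
    return o+r*((z-o[2])/r[2] if z is not None else c['d'][int(round(v)),int(round(u))])
E
python3 - <<'E'
from h import *
for n in('top','scene'):
    snap(n,n+'0'); i=camera_info(n); print(n,i)
s=status.read_state(); print(s)
E
```

```text
top {'fx': 515.836383029694, 'fy': 515.836383029694, 'cx': 276.2382388407684, 'cy': 206.99856373372737, 'origin': array([0.43216133, 0.04174572, 1.03057847]), 'rotation': array([ 0.7242233 , -0.68073122,  0.07668246, -0.07890134])}
scene {'fx': 514.4302574066822, 'fy': 514.4302574066822, 'cx': 278.4584664231703, 'cy': 204.30977531596784, 'origin': array([1.33539037, 0.33585677, 0.66442914]), 'rotation': array([ 0.49641017,  0.74389794, -0.36556544, -0.25798197])}
{'t': 0.1, 'joint_positions': array([ 8.96676587e-01,  1.81421955e-01,  1.60788500e+00, -1.73576677e-05,
        1.35377412e+00, -2.06297597e-01]), 'joint_velocities': array([-0.00161242, -0.00074264, -0.00299871,  0.00023429,  0.00074087,
       -0.00024841]), 'effort': array([ 4.88018250e-04, -4.34816694e+01, -3.42695832e+01,  7.03614322e-02,
        3.39898292e-02, -8.05741615e-05]), 'ee_pos': array([0.25899787, 0.51287045, 0.25193651]), 'ee_rot': array([ 2.31781961e-01,  9.72767479e-01, -6.76872648e-04, -3.09464152e-04]), 'force': array([-0.17220154,  0.29048307,  0.64378766]), 'ft_torque': array([ 0.00862592, -0.02047189,  0.00202872]), 'finger_force': 0.0, 'width': 0.08789810122239358}
```

Rotation is a quaternion; adapt the helper.

```bash
sed -i "s/r=c\['rotation'\]@/r=R.from_quat(c['rotation']).as_matrix()@/; 1a from scipy.spatial.transform import Rotation as R" h.py; head -3 h.py
```

```text
import numpy as np, cv2
from scipy.spatial.transform import Rotation as R
from workcell import status, read_camera, camera_info, order
```

View pics/top0.png

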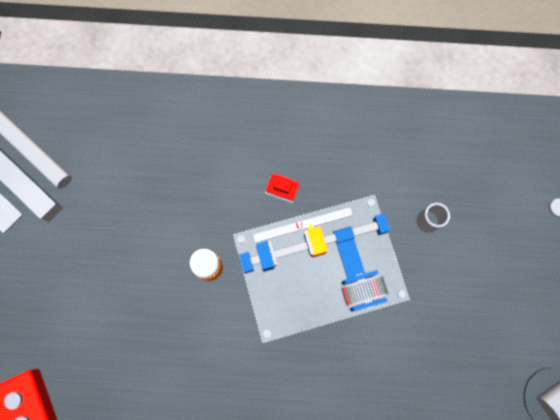

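View pics/scene0.png

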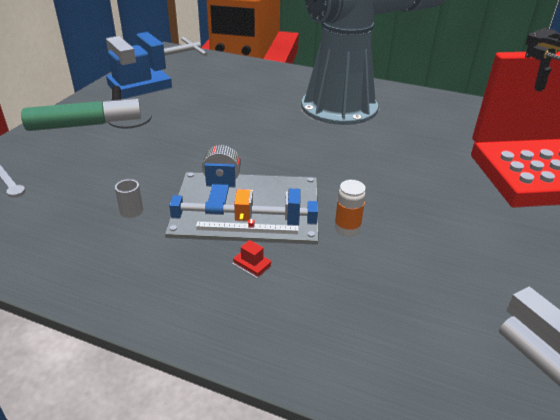

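The top view shows the plate corners near (234,234), (376,195), (409,299), (263,342), with the wheel at (365,290). The orange jaw with its pointer is near (316,240) and the clip near (299,225). The magnet is at (282,187), the can at (206,264) and the tube at (437,215). The scene view agrees with this.

```bash
cat >> h.py <<'E'
def fit(f,cs):
    J=np.array([[110,150],[110,-150],[-110,-150],[-110,150]])/1000.
    W=np.array([world(f,*c,z=.012)[:2] for c in cs])
    A,B=J-J.mean(0),W-W.mean(0)
    a=np.arctan2((A[:,0]*B[:,1]-A[:,1]*B[:,0]).sum(),(A*B).sum())
    M=np.array([[np.cos(a),-np.sin(a)],[np.sin(a),np.cos(a)]]); t=W.mean(0)
    return a,M,t,W-(A@M.T+t)
E
python3 - <<'E'
from h import *
a,M,t,r=fit('top0',[(234,234),(376,195),(409,299),(263,342)])
print('yaw',np.degrees(a),'t',t,'res',r*1000)
w=M@[-.07,-.06]+t; print('wheel',w)
print('wheel depth pt',world('top0',364,290))
J=lambda p:(M.T@(p[:2]-t))*1000
for n,u,v,z in[('wheel',364,290,.1),('mark',299,225,.034),('magnet',282,187,.03),('can',206,264,.105),('tube',437,215,.065)]:
    p=world('top0',u,v,z); print(n,p,J(p), world('top0',u,v)[2])
s=status.read_state(); Rt=R.from_quat(s['ee_rot']).as_matrix(); print(Rt)
print('wheel-tcp in tool',Rt.T@(np.r_[w,.1]-s['ee_pos']),'tool x yaw',np.degrees(np.arctan2(Rt[1,0],Rt[0,0])))
E
```

```text
yaw 19.16179740178889 t [ 0.546348   -0.04308954] res [[-1.2678198  -1.74882845]
 [-1.62551181 -0.4175276 ]
 [ 1.37359153  3.59254973]
 [ 1.51974007 -1.42619368]]
wheel [ 0.49992054 -0.12274185]
wheel depth pt [ 0.49859753 -0.11432658  0.10138468]
wheel [ 0.49869654 -0.11455915  0.1       ] [-68.47032234 -51.86890222] 0.1013846765241897
mark [0.62191371 0.00497579 0.034     ] [87.15583859 20.59883725] 0.03398823596850087
magnet [0.69794454 0.04287441 0.03      ] [171.41394027  31.44157342] 0.0450000588572127
can [0.52699535 0.17041307 0.105     ] [ 51.7990086  208.02584169] 0.10781374298871937
tube [ 0.65186095 -0.25652373  0.065     ] [  29.61006959 -236.24220049] 0.006010739481807192
[[-8.92554054e-01  4.50939489e-01 -9.15847066e-04]
 [ 4.50940327e-01  8.92553329e-01 -1.17342298e-03]
 [ 2.88299587e-04 -1.46033582e-03 -9.99998892e-01]]
wheel-tcp in tool [-0.50170352 -0.45845445  0.15246154] tool x yaw 153.1959684536301
```

Call:
play_rows --pt "-0.7 -0.64 0 0" --pt "-0.7 -0.64 0 0" --pt "-0.7 -0.64 0 0" --pt "-0.7 -0.64 0 0" --pt "-0.7 -0.64 0 0" --pt "-0.7 -0.64 0 0" --pt "-0.7 -0.64 0 0" --pt "-0.7 -0.64 0 0" --hand -1 --force 20

```text
t: 0.77
ee_pos: [0.3399, 0.299, 0.2524]
ee_rot: [0.232, 0.973, -0.0, -0.0]
force: [1.2, 0.1, -0.0]
width: 0.0368
finger_force: 0.0
```

Call:
play_rows --pt "-0.7 -0.64 0 0" --pt "-0.7 -0.64 0 0" --pt "-0.7 -0.64 0 0" --pt "-0.7 -0.64 0 0" --pt "-0.7 -0.64 0 0" --pt "-0.7 -0.64 0 0" --pt "-0.7 -0.64 0 0" --pt "-0.7 -0.64 0 0"

```text
t: 1.43
ee_pos: [0.4207, 0.0862, 0.2525]
ee_rot: [0.232, 0.973, -0.0, -0.0]
force: [-1.0, -0.0, 0.2]
width: 0.0001
finger_force: 0.0
```

Call:
play_rows --pt "-0.7 -0.64 0 0" --pt "-0.7 -0.64 0 0" --pt "-0.7 -0.64 0 0" --pt "-0.7 -0.64 0 0" --pt "0 0 0 1" --pt "0 0 0 1" --pt "0 0 0 1" --pt "0 0 0 1"

```text
t: 2.1
ee_pos: [0.4607, -0.0192, 0.2523]
ee_rot: [0.367, 0.93, -0.0, -0.001]
force: [-0.9, -0.4, -0.1]
width: 0.0006
finger_force: 0.0
```

Call:
play_rows --pt "0 0 0 1" --pt "0 0 0 1" --pt "0 0 0 1" --pt "0 0 0 1" --pt "0 0 0 1" --pt "0 0 0 1" --pt "0 0 0 1" --pt "0 0 0 0"

```text
t: 2.77
ee_pos: [0.4607, -0.0188, 0.2524]
ee_rot: [0.58, 0.814, -0.0, -0.0]
force: [-0.0, 0.1, -0.3]
width: 0.0003
finger_force: 0.0
```

Run:
```python
from h import *
s=status.read_state(); snap('wrist','w1'); print(s['t'],s['ee_pos'],s['width'],s['force'])
Rt=R.from_quat(s['ee_rot']).as_matrix();print(np.degrees(np.arctan2(Rt[1,0],Rt[0,0])),camera_info('wrist')['origin'])
```

```text
2.7667 [ 0.46072826 -0.01880697  0.25237246] 0.00034917408669486234 [-0.00974498  0.1319934  -0.31122581]
109.05717086515062 [0.43856697 0.04593828 0.38430998]
```

View pics/w1.png

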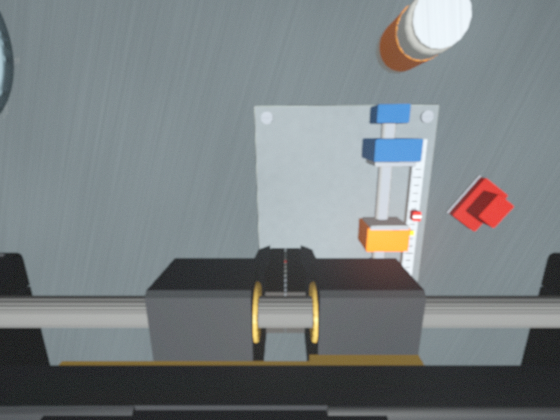

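The wrist view has jig +y pointing up. The plate's +y corners are at (254,106) and (438,104), the jaw at (384,235), the pointer at (412,232) and the clip at (416,215). Next I measure these by colour.

```bash
cat >> h.py <<'E'
def cen(f,lo,hi,box):
    p=np.load(f'pics/{f}.npz')['p']; h=cv2.cvtColor(p,cv2.COLOR_RGB2HSV); m=cv2.inRange(h,lo,hi); x0,y0,x1,y1=box
    v,u=np.nonzero(m[y0:y1,x0:x1]); return (u.mean()+x0,v.mean()+y0,len(u),u.min()+x0,u.max()+x0,v.min()+y0,v.max()+y0)
E
python3 - <<'E'
from h import *
f='w1'
ed=np.array([world(f,u,v,.012)[:2] for u,v in[(254,106),(438,104),(258,248)]])
d=ed[1]-ed[0];print('plate w',np.hypot(*d),'yaw x',np.degrees(np.arctan2(d[1],d[0])))
d=ed[0]-ed[2];print('yaw from y edge',np.degrees(np.arctan2(-d[0],d[1])))
print('corners',ed)
print('clip red',cen(f,(0,150,120),(6,255,255),(400,205,430,222)),'white',cen(f,(0,0,200),(180,40,255),(408,205,430,222)))
print('yellow',cen(f,(22,150,120),(35,255,255),(395,220,425,250)))
p=np.load('pics/w1.npz')['p']; cv2.imwrite('pics/c1.png',cv2.resize(p[195:255,350:440,::-1],None,fx=8,fy=8,interpolation=cv2.INTER_NEAREST))
# wheel from top
for n,lo,hi in[('blue',(100,150,60),(125,255,255))]:
  h=cv2.cvtColor(np.load('pics/top0.npz')['p'],cv2.COLOR_RGB2HSV); m=cv2.inRange(h,lo,hi)
  _,_,st,c=cv2.connectedComponentsWithStats(m); 
  for s_,c_ in zip(st[1:],c[1:]):
    if s_[4]>25: print(s_,c_)
E
```

```text
plate w 0.2176846085291212 yaw x 19.885452098463027
yaw from y edge 19.42804940434355
corners [[ 0.39415961  0.06180574]
 [ 0.59886466  0.13584916]
 [ 0.45411214 -0.10817306]]
clip red (np.float64(415.5), np.float64(212.57142857142858), 14, np.int64(412), np.int64(419), np.int64(212), np.int64(213)) white (np.float64(414.54411764705884), np.float64(211.71323529411765), 136, np.int64(408), np.int64(424), np.int64(205), np.int64(221))
yellow (np.float64(410.125), np.float64(232.125), 8, np.int64(409), np.int64(411), np.int64(231), np.int64(233))
[374 214  16  20 197] [381.96446701 223.34010152]
[334 227  43  57 971] [350.11431514 255.58084449]
[256 242  18  28 308] [264.71103896 255.55844156]
[240 253  13  19 173] [245.76878613 262.10404624]
[351 299  36  12 116] [368.73275862 304.17241379]
```

View pics/c1.png

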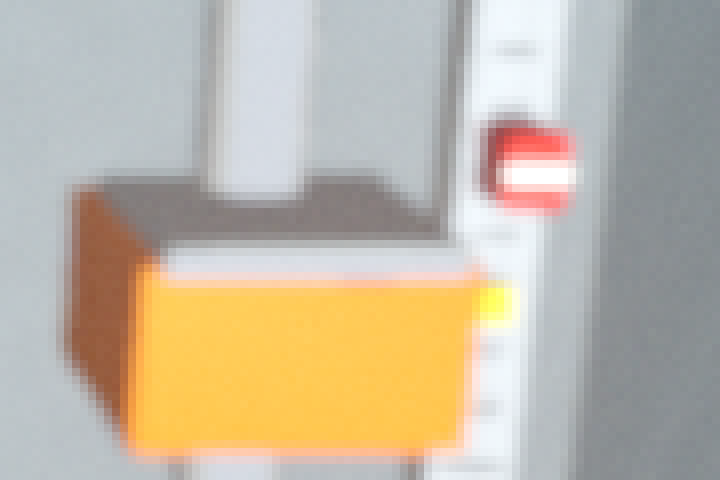

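In the crop, the white line is centred at about (416.6,216.4) and the pointer at about (411.4,232.4) in the full image.

```bash
cat >> h.py <<'E'
A0=np.radians(19.4); M0=np.array([[np.cos(A0),-np.sin(A0)],[np.sin(A0),np.cos(A0)]]); T0=np.array([.5466,-.0428])
jig=lambda p:(M0.T@(np.asarray(p)[:2]-T0))*1000
E
python3 - <<'E'
from h import *
print('mark',jig(world('w1',416.6,216.4,.034)),'ptr',jig(world('w1',411.4,232.4,.0375)))
print('cheek',jig(world('top0',368.7,304.2,.078)), 'fixed jaw',jig(world('top0',264.7,255.6,.065)))
print('depth wheel pts')
c=np.load('pics/top0.npz');P=[]
for v in range(270,312):
  for u in range(335,392):
    q=world('top0',u,v)
    if q[2]>.092: P.append(np.r_[jig(q),q[2]*1000])
P=np.array(P);print(len(P),P.mean(0),P.min(0),P.max(0))
s=status.read_state();w=M0@[-.07,-.06]+T0
print(w,R.from_quat(s['ee_rot']).as_matrix().T@(np.r_[w,.114]-s['ee_pos']))
E
```

```text
mark [89.18973832 19.22252553] ptr [83.53315734 -0.31713348]
cheek [-95.38628361 -56.10502731] fixed jaw [ 43.24001076 101.61644264]
depth wheel pts
558 [-69.08901612 -54.94753461 116.02378278] [-86.8172802  -86.25567009  92.01067177] [ -50.75337724  117.75752015 1030.57847385]
[ 0.50050408 -0.12264464] [-0.11118598  0.00333077  0.13836979]
```

Call:
play_rows --pt "-0.54 0.014 0.5 0" --pt "-0.54 0.014 0.5 0" --pt "-0.54 0.014 0.5 0" --pt "-0.54 0.014 0.5 0" --pt "-0.54 0.014 0.5 0" --pt "-0.54 0.014 0.5 0" --pt "-0.54 0.014 0.5 0" --pt "-0.54 0.014 0.5 0"

```text
t: 3.48
ee_pos: [0.5068, -0.1409, 0.1317]
ee_rot: [0.578, 0.816, -0.0, -0.0]
force: [0.4, 0.9, -0.1]
width: 0.0005
finger_force: 0.0
```

Call:
play_rows --pt "0 0 0.2 0" --pt "0 0 0.1 0" --pt "0 0 0 0"

```text
t: 3.73
ee_pos: [0.506, -0.1394, 0.1229]
ee_rot: [0.579, 0.815, -0.0, -0.001]
force: [0.1, 0.1, 0.2]
width: 0.0004
finger_force: 0.0
```

Run:
```python
from h import *
s=status.read_state();print(s['t'],s['ee_pos'],s['force'],jig(s['ee_pos'])-[-70,-60])
```

```text
3.7333 [ 0.50601564 -0.13941058  0.12294413] [0.10402267 0.06338873 0.16544308] [ -0.3703663  -17.64474024]
```

Call:
play_rows --pt "0 0 0.2 0" --pt "0 0 0.13 0" --pt "0 0 0.1 0" --pt "0 0 0 0"

```text
t: 4.07
ee_pos: [0.5064, -0.1402, 0.1112]
ee_rot: [0.579, 0.815, -0.001, -0.0]
force: [-2.6, -1.3, 6.5]
width: 0.0004
finger_force: 3.3
```

Call:
play_rows --pt "0.15 0 0 0" --pt "0.2 0 0 0" --pt "0.2 0 0 0"

```text
t: 4.32
ee_pos: [0.5012, -0.1257, 0.1123]
ee_rot: [0.579, 0.815, -0.001, 0.001]
force: [-6.1, -4.0, 9.7]
width: 0.0003
finger_force: 5.1
```

Call:
play_rows --pt "0.2 0 0 0" --pt "0.2 0 0 0" --pt "0.2 0 0 0" --pt "0 0 0 0"

```text
t: 4.65
ee_pos: [0.495, -0.1071, 0.1118]
ee_rot: [0.579, 0.815, -0.0, 0.0]
force: [-5.7, 0.7, 7.5]
width: 0.0011
finger_force: 4.0
```

Call:
play_rows --pt "0 0 -0.3 0" --pt "0 0 -0.2 0" --pt "-0.4 0 0 0" --pt "-0.4 0 0 0" --pt "-0.35 0 0 0" --pt "0 0 0 0"

```text
t: 5.15
ee_pos: [0.5078, -0.1428, 0.1259]
ee_rot: [0.58, 0.815, -0.0, 0.001]
force: [-0.2, -0.9, 0.9]
width: 0.0004
finger_force: 0.0
```

Run:
```python
from h import *
s=status.read_state();print(s['t'],s['ee_pos'],s['force'],jig(s['ee_pos'])-[-70,-60])
for n in('top','scene','wrist'): snap(n,n+'2')
a=np.load('pics/wrist2.npz')['p'];b=np.load('pics/scene2.npz')['p']
cv2.imwrite('pics/c2.png',np.hstack([cv2.resize(a[100:300,300:500,::-1],None,fx=2,fy=2),cv2.resize(b[180:240,220:280,::-1],(400,400),interpolation=cv2.INTER_NEAREST)]))
```

```text
5.15 [ 0.50777873 -0.14282896  0.12591511] [-0.19971111 -0.89666468  0.85998532] [  0.15716089 -21.45466803]
```

View pics/c2.png

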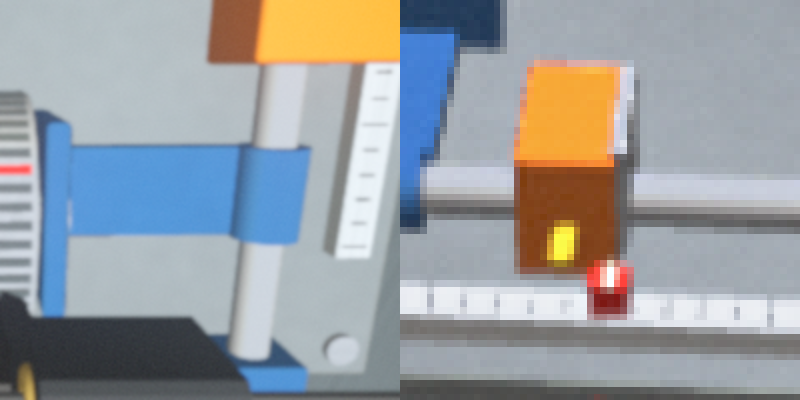

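The first stroke pressed about 7–10 N and the jaw moved. In the right-hand crop (scene), the pointer is near full-image (244.3,215.5) and the white line near (251.2,220.7). Next I track the pointer by its yellow mask, using the before and after pictures.

```bash
cat >> h.py <<'E'
def gap(f):
    p=np.load(f'pics/{f}.npz')['p'].astype(float)
    # soft yellow weight in the pointer area of the scene camera
    b=p[205:228,230:275]; w=np.clip(np.minimum(b[...,0],b[...,1])-b[...,2]-60,0,None)*(b[...,1]>.7*b[...,0])
    v,u=np.mgrid[205:228,230:275]; u0,v0=(w*u).sum()/w.sum(),(w*v).sum()/w.sum()
    P=jig(world(f,u0,v0,.0375))
    return (u0,v0),P
E
python3 - <<'E'
from h import *
for f in('scene0','scene2'): print(f,gap(f))
print('mark scene',jig(world('scene2',251.2,220.7,.034)))
print('mark red', cen('scene0',(0,150,100),(5,255,255),(244,214,258,232)))
p=np.load('pics/scene0.npz')['p'];print(p[217:226,246:257].min(-1))
E
```

```text
scene0 ((np.float64(241.147588894301), np.float64(215.82123721383343)), array([76.48056201, -0.89471864]))
scene2 ((np.float64(243.79132130667966), np.float64(216.045831301804)), array([76.82172398,  4.35838728]))
mark scene [86.02848189 19.74095996]
mark red (np.float64(250.3181818181818), np.float64(222.6818181818182), 22, np.int64(248), np.int64(253), np.int64(219), np.int64(226))
[[ 25  27  31  50 100 129 156 159 159 157 158]
 [ 23  30  27  58 130 159 162 159 155 156 158]
 [ 31  29  24  74 173 228 172 150 155 158 159]
 [ 63  59  42  74 177 251 164  96 118 159 158]
 [125 122  63  69 174 249 139  66 107 159 158]
 [165 164  85  75 180 252 111  53 107 155 158]
 [198 184  80  38  76 106  44  50 114 172 179]
 [235 232 113  25  23  25  26  53 145 224 225]
 [233 233 115  33  24  31  24  59 159 229 235]]
```

Call:
play_rows --pt "0.12 0 0.25 0" --pt "0 0 0.15 0" --pt "0 0 0.1 0" --pt "0 0 0 0"

```text
t: 5.63
ee_pos: [0.5039, -0.1368, 0.1102]
ee_rot: [0.579, 0.815, -0.001, -0.002]
force: [-7.6, -3.1, 11.2]
width: 0.0005
finger_force: 5.6
```

Call:
play_rows --pt "0.15 0 0 0" --pt "0.2 0 0 0" --pt "0.2 0 0 0" --pt "0.2 0 0 0" --pt "0.2 0 0 0" --pt "0.2 0 0 0" --pt "0 0 0 0"

```text
t: 6.22
ee_pos: [0.4931, -0.1032, 0.1108]
ee_rot: [0.579, 0.815, -0.0, -0.001]
force: [-4.3, 0.1, 7.5]
width: 0.0005
finger_force: 3.8
```

Call:
play_rows --pt "0 0 -0.3 0" --pt "0 0 -0.2 0" --pt "-0.4 0 0 0" --pt "-0.4 0 0 0" --pt "-0.35 0 0 0" --pt "0 0 0 0"

```text
t: 6.72
ee_pos: [0.5066, -0.1394, 0.1259]
ee_rot: [0.58, 0.815, -0.0, 0.001]
force: [-0.3, -0.3, 0.2]
width: 0.0004
finger_force: 0.0
```

Call:
play_rows --pt "0 0 0.25 0" --pt "0 0 0.15 0" --pt "0 0 0.1 0" --pt "0 0 0 0"

```text
t: 7.05
ee_pos: [0.5041, -0.1375, 0.1102]
ee_rot: [0.579, 0.815, -0.002, -0.001]
force: [-6.7, -3.9, 10.7]
width: 0.0007
finger_force: 5.6
```

Call:
play_rows --pt "0.15 0 0 0" --pt "0.2 0 0 0" --pt "0.2 0 0 0" --pt "0.2 0 0 0" --pt "0.2 0 0 0" --pt "0.2 0 0 0" --pt "0 0 0 0"

```text
t: 7.63
ee_pos: [0.493, -0.1032, 0.1106]
ee_rot: [0.579, 0.815, -0.0, -0.001]
force: [-5.9, 0.4, 7.2]
width: 0.0004
finger_force: 3.9
```

Call:
play_rows --pt "0 0 -0.3 0" --pt "0 0 -0.2 0" --pt "-0.4 0 0 0" --pt "-0.4 0 0 0" --pt "-0.35 0 0 0" --pt "0 0 0 0"

```text
t: 8.13
ee_pos: [0.5066, -0.1394, 0.1258]
ee_rot: [0.58, 0.815, -0.0, 0.001]
force: [1.2, 0.1, 1.0]
width: 0.0005
finger_force: 0.0
```

Run:
```python
from h import *
s=status.read_state();print(s['t'],s['ee_pos'],s['force'],jig(s['ee_pos'])-[-70,-60])
snap('scene','scene3');print(gap('scene3'))
b=np.load('pics/scene3.npz')['p'];a=np.load('pics/scene2.npz')['p']
cv2.imwrite('pics/c3.png',cv2.resize(b[200:235,230:280,::-1],None,fx=12,fy=12,interpolation=cv2.INTER_NEAREST))
```

```text
8.1333 [ 0.50655752 -0.13940683  0.12584135] [1.19876738 0.07851046 1.03450769] [  0.14198989 -17.82119201]
((np.float64(249.24233128834356), np.float64(216.27505112474438)), array([76.78379768, 15.10960212]))
```

View pics/c3.png

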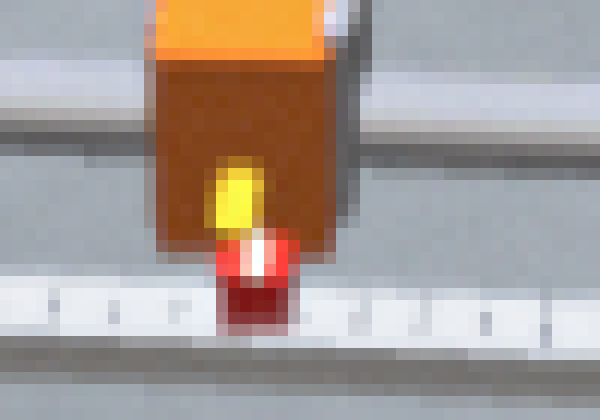

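Pointer is about 4 mm short of the line (pixel 249.2 against 251). One shorter stroke, then a close look with the wrist camera.

Call:
play_rows --pt "0.15 0 0.25 0" --pt "0 0 0.15 0" --pt "0 0 0.1 0" --pt "0 0 0 0"

```text
t: 8.52
ee_pos: [0.5019, -0.1325, 0.1101]
ee_rot: [0.579, 0.815, -0.002, -0.002]
force: [-9.7, -2.4, 12.4]
width: 0.0005
finger_force: 6.6
```

Call:
play_rows --pt "0.15 0 0 0" --pt "0.2 0 0 0" --pt "0.2 0 0 0" --pt "0.2 0 0 0" --pt "0.05 0 0 0" --pt "0 0 0 0"

```text
t: 9.02
ee_pos: [0.4945, -0.1094, 0.1108]
ee_rot: [0.579, 0.815, -0.001, -0.001]
force: [-9.1, -2.3, 11.1]
width: 0.0005
finger_force: 5.6
```

Call:
play_rows --pt "0 0 -0.3 0" --pt "0 0 -0.5 0" --pt "-0.2 0.8 -0.8 0" --pt "-0.2 0.8 -0.8 0" --pt "-0.2 0.8 -0.8 0" --pt "-0.2 0.8 -0.8 0" --pt "0 0.5 0 0" --pt "0 0 0 0"

```text
t: 9.68
ee_pos: [0.6118, -0.0951, 0.2324]
ee_rot: [0.579, 0.816, 0.001, 0.002]
force: [-0.6, 0.1, -0.0]
width: 0.0003
finger_force: 0.0
```

Run:
```python
from h import *
s=status.read_state();print(s['t'],s['ee_pos'],s['force'],camera_info('wrist')['origin'])
snap('scene','scene4');print(gap('scene4')); snap('wrist','w4')
b=np.load('pics/scene4.npz')['p'];a=np.load('pics/w4.npz')['p']
cv2.imwrite('pics/c4.png',np.hstack([a[:400,:,::-1][:,160:560],cv2.resize(b[200:235,233:268,::-1],(400,400),interpolation=cv2.INTER_NEAREST)]))
```

```text
9.6833 [ 0.61179518 -0.09511441  0.23238017] [-0.57646292  0.06414039 -0.01952523] [ 0.58892502 -0.03027379  0.36413883]
((np.float64(251.16247484909456), np.float64(216.28319919517102)), array([76.54040918, 18.8755227 ]))
```

View pics/c4.png

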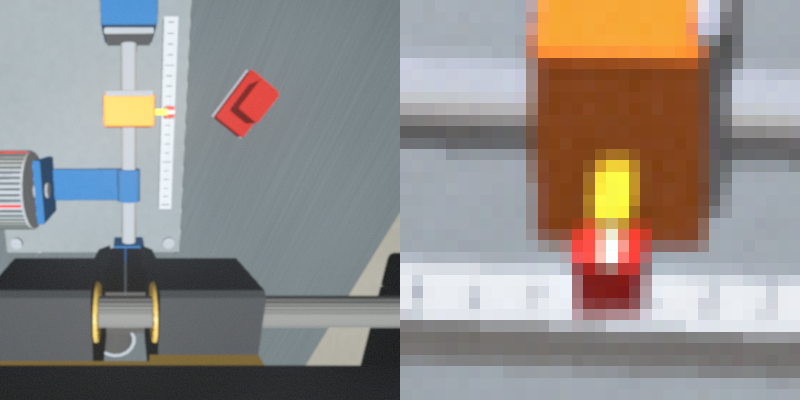

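In both views the pointer now lines up with the white line: in the wrist picture they're at about (320,112) and (328,111). A sub-pixel check from the wrist view follows.

Run:
```python
from h import *
p=np.load('pics/w4.npz')['p']; print('R-B',);b=p[102:121,314:338].astype(int)
y=np.clip(np.minimum(b[...,0],b[...,1])-b[...,2]-60,0,None)*(b[...,1]>.85*b[...,0])
v,u=np.mgrid[102:121,314:338]; pu,pv=(y*u).sum()/y.sum(),(y*v).sum()/y.sum()
r=np.clip(b[...,0]-np.maximum(b[...,1],b[...,2])-60,0,None)*(u>=325); ru,rv=(r*u).sum()/r.sum(),(r*v).sum()/r.sum()
print((pu,pv),(ru,rv),jig(world('w4',pu,pv,.0375)),jig(world('w4',pu,pv,.0405)),jig(world('w4',ru,rv,.034)))
cv2.imwrite('pics/c5.png',cv2.resize(p[98:126,300:345,::-1],None,fx=14,fy=14,interpolation=cv2.INTER_NEAREST))
```

```text
R-B
(np.float64(319.7116445916115), np.float64(111.62362030905078)) (np.float64(329.62629246676516), np.float64(112.11127523387493)) [76.98294255 19.00826516] [76.65337824 18.81748414] [87.76383884 18.72679064]
```

View pics/c5.png

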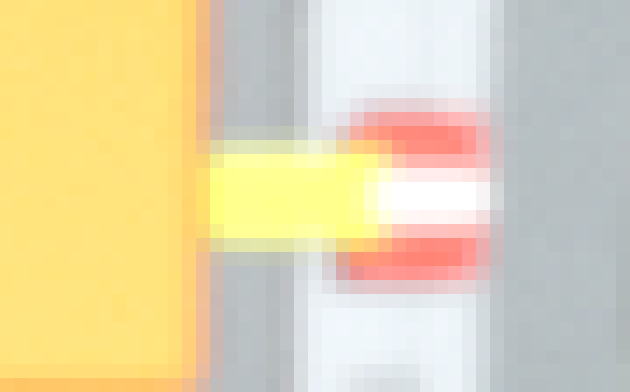

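The close-up shows the yellow pointer running straight into the white line, less than 0.5 mm off. The arm is clear and touching nothing, so I'm handing in.

```bash
python3 -c "
from workcell import order; print(order.hand_in())"
```

```text
the job is handed in; nothing more can be done
None
```

I rolled the wheel in four light strokes until the pointer sat within about 0.5 mm of the white line by the cameras, took the finger away without going near the tube, can or magnet, and handed the job in (no verdict was returned).

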